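# Offer up the blower's terminal cover

## Robot

A 6-joint arm with a two-finger parallel gripper is mounted at the origin on the work surface. World frame = base frame: x ahead of the robot, y to its left, z up, the work surface at z = 0. Lengths are in m, angles in degrees, forces in N, time in s.
With the tool pointing down it reaches from about 0.35 to 0.875 m from the base axis. Payload 4.2 kg.
Tool frame: the origin (TCP) lies between the finger pads; the fingertips stand 22 mm ahead of it and the grasp point (between the pads) lies 3 mm ahead of it; x points along the fingers, z is the direction in which the jaws open and shut, and the axes are right-handed (so a half turn about x gives the same grasp; the last joint's range is limited). The gripper opens to 87 mm and grips with 3 to 60 N. Pads are 19 mm wide; open, the fingers measure 117 mm over their backs; the gripper's body (75 mm by 190 mm) begins 51 mm behind the grasp point.
Start: joints at [88.728, 22.042, 0.453, 0, -68.411, -14.817], TCP at [0.173, 0.601, 0.245] pointing down, gripper open.
Joint ranges: [-179.83, 179.83], [-69.29, 118.12], [-61.27, 80.66], [-181.25, 117.63], [-171.15, -9.14], [-177.46, 177.46]. Speed limits (degrees/s): [159.86, 159.86, 180, 180, 180, 180].

## Interface

Orientations are given as a 3x3 rotation matrix whose columns are the frame's x, y, z axes.
In Python, from plant import ctrl, planner, imaging, telemetry gives the robot as it stands. Calls block until the motion is done:
- ctrl.movep(position, orientation): joint-space move of the TCP to a pose.
- ctrl.move_l(position, rate=0.15, rot=None): straight line of the TCP; rot=None keeps the orientation; rate is the mean speed in m/s.
- ctrl.move_j(angles): joint-space move.
- ctrl.open_gripper() and ctrl.grab(force=None): open the fingers fully, or close them until they stop; force is the grip in N (None keeps the last).
- ctrl.dwell(seconds).
- planner.inverse_kinematics(position, orientation): joint angles nearest the present ones, or None.
- imaging.grab_frame(name): name is "scene" or "top" or "wrist"; returns (picture, depth): 480x640x3 uint8, red, green, blue; 480x640 float32, m along the optical axis (not along the pixel's ray), 0 where there is no reading.
- imaging.camera_model(name): a dict with "intrinsics" (3x3 intrinsics, pixels), "pose" (4x4, takes a point from camera to world coordinates). Camera axes: x right, y down, z forward; pixel columns grow to the right and rows downward; lengths in m; the calibration is good to about 2 mm. A picture is of the moment at which its call begins: read the wrist's pose just before it. camera_model takes no time and is no camera call; for the wrist camera it gives the pose at the moment of the call.
A pose or a line that the arm cannot do raises ctrl.Unreachable and nothing moves.
- ctrl.finish_job(): hands the job in, once; it reports no verdict.
Readings, each from a call of its own:
- telemetry.current_clock(): time.
- telemetry.current_joint_pos(): joint angles.
- telemetry.current_qvel(): joint speeds.
- telemetry.current_joint_efforts(): joint torques, N m.
- telemetry.current_eef_pos(): TCP position.
- telemetry.current_tcp_rot(): TCP orientation.
- telemetry.current_force(): force on the tool from outside, world axes, zero at the start.
- telemetry.current_moment(): the same for the moment, N m.
- telemetry.current_gripper_width(): opening from 0.0 (shut) to 1.0 (fully open).
Only numpy, scipy, OpenCV 4.12 (cv2) and the standard library are available. Lean on these libraries where they do the work, as an engineer would, in place of code of your own. Each camera call takes 0.05 s, during which the arm holds its last target.

## Task

Pull the small drawer unit's drawer wide open by its handle, lift the cover plate out by its black grip, and hold it level about two centimetres above the open terminal compartment of the blower box so that each of the four threaded holes shows fully through a hole of the plate, ready for the screws (either way round will do). Do not let the plate touch the blower, leave the drawer open, and leave everything else where it is. Finish while still holding the plate there, steady in the gripper.

Things in the scene. Friction and masses are not known exactly. Their poses are not given: they have to be found in the camera images.
- cabinet: Fixed low blue drawer unit, 240 (x) x 260 (y) x 80 mm high, origin at the centre of its underside on the table; its front faces its own -x axis. It may stand left or right of the blower. Its 12 mm roof hides the closed drawer's contents.
- cabinet_drawer0 (a joint): Its drawer: 0 m shut, grows as it slides out along the cabinet's own -x, stop at 0.165 m. Starts nearly shut, needs a few newtons, stays where left. Inside 195 (x) x 218 (y) mm, the floor's top 22 mm above the table, walls up to 58 mm and grey front panel up to 68 mm above the table. The whole cover is out from under the roof only from about 0.13 m on.
- cabinet_drawer0_handle (a point): Middle of the drawer's steel handle, a straight round bar 11 mm thick and 120 mm long, along the cabinet's y axis, 35 mm in front of the drawer front (clear gap 29 mm), its axis 44 mm above the table. It moves with the drawer.
- cover: Loose bright plate, 90 (x) x 116 (y) x 4 mm, about 0.22 kg, flat in the drawer's front part, y roughly along the cabinet's y; may slide as the drawer opens. Origin: centre of the underside, z up. On its middle a black grip block 22 (x) x 54 (y) mm, 4 to 34 mm above the underside: grasp it across the 22 mm. 14 mm through holes at x = +-32, y = +-45 mm. A half turn about z makes no difference.
- cover_hole_a (a point): Centre of the cover's hole at x = -32, y = -45 mm, at the underside.
- cover_hole_b (a point): Centre of the cover's hole diagonally opposite, at x = +32, y = +45 mm, at the underside.
- blower: Fixed dark sheet-metal box 330 (x) x 180 (y) x 56 mm high with a black blower wheel (144 mm across, 44 mm tall, centred at x = +75 mm) on the rear of its top. Origin at the centre of its underside on the table; its front end (own -x) faces the robot.
- port (a point): Centre of the four threaded holes, on the box's top face 56 mm above the table, 95 mm ahead (own -x) of the box's origin; its axes are the blower's. The open terminal compartment (60 x 70 mm, 20 mm deep) lies between the holes. The cover's y axis belongs along the blower's y axis.
- thread_a (a point): Threaded hole (5 mm, black, in an 11 mm brass ring) in the top face at x = -32, y = -45 mm from the port.
- thread_b (a point): The threaded hole diagonally opposite, at x = +32, y = +45 mm from the port. The other two lie at (-32, +45) and (+32, -45) mm.
- spacer: Loose brass spacer, 26 mm across, 25 mm tall, standing in the drawer beside the cover (towards the cabinet's +y); leave it in the drawer (it may slide along with the drawer's motion).
- tape: Loose roll of black tape, 64 mm across, 19 mm high, on the table in front of the robot; leave it.
- screwdriver: Loose green screwdriver, 190 mm long, lying far to the left; leave it.
- meter: Loose grey hand multimeter, 155 x 78 x 40 mm, far to the right; leave it.
- spool: Loose solder spool, 52 mm across, 50 mm tall, far to the left; leave it.
- cleaner: Loose white bottle, 52 mm across, 130 mm tall, far to the right; leave it.
- pliers: Loose orange-handled pliers, about 120 mm long, far to the right; leave them.

How it is judged:
By the outcome, as a careful person would: the job done as asked, in the order asked, and still so for the second after the job is handed in, while the arm keeps its last pose, push and grip.
It also fails if it takes over 53 s, if anything falls off the work surface, if the arm or the gripper's body presses on something with over 40 N, if the wrist force passes 120 N, or if a joint passes its speed limit or range.

## Working session

There is one attempt and no reset: what is moved stays moved. The work goes in short steps, each a Python script; the robot and the scene stay as the last script left them, time stands still between calls to the robot, and variables do not carry over. Pictures are saved under pics/ and viewed, and the job is handed in when it is done.

```bash
ls; mkdir -p pics; cat > h.py <<'E'
import numpy as np, cv2
from plant import ctrl, planner, imaging, telemetry
def save(n,im): cv2.imwrite('pics/%s.png'%n, cv2.cvtColor(im,cv2.COLOR_RGB2BGR))
def ray(cm,u,v,z):
    K,T=np.array(cm['intrinsics']),np.array(cm['pose'])
    d=T[:3,:3]@np.linalg.solve(K,[u,v,1.]); o=T[:3,3]
    return o+d*(z-o[2])/d[2]
def proj(cm,p):
    K,T=np.array(cm['intrinsics']),np.array(cm['pose'])
    q=K@(T[:3,:3].T@(np.array(p)-T[:3,3])); return q[:2]/q[2]
def cloud(cm,d):
    K,T=np.array(cm['intrinsics']),np.array(cm['pose'])
    v,u=np.mgrid[0:480,0:640]
    P=np.stack([(u-K[0,2])/K[0,0]*d,(v-K[1,2])/K[1,1]*d,d],-1)
    return P@T[:3,:3].T+T[:3,3]
E
python3 - <<'E'
from h import *
print(telemetry.current_clock())
for n in ["scene","top","wrist"]:
    cm=imaging.camera_model(n); p,d=imaging.grab_frame(n); save(n+'0',p); np.savez('pics/%s0.npz'%n,p=p,d=d,K=cm['intrinsics'],T=cm['pose'])
    print(n,np.round(cm['pose'],3).tolist(),np.round(cm['intrinsics'],1).tolist())
E
```

```text
pics
0.0
scene [[0.747, 0.527, -0.405, 1.093], [0.665, -0.602, 0.443, -0.612], [-0.01, -0.6, -0.8, 1.169], [0.0, 0.0, 0.0, 1.0]] [[569.5, 0.0, 320.8], [0.0, 569.5, 229.6], [0.0, 0.0, 1.0]]
top [[0.028, -0.987, 0.161, 0.354], [-0.999, -0.03, -0.014, 0.006], [0.019, -0.161, -0.987, 1.307], [0.0, 0.0, 0.0, 1.0]] [[444.2, 0.0, 320.8], [0.0, 444.2, 241.5], [0.0, 0.0, 1.0]]
wrist [[-0.278, -0.928, -0.248, 0.241], [-0.96, 0.269, 0.071, 0.581], [0.001, 0.258, -0.966, 0.384], [0.0, 0.0, 0.0, 1.0]] [[423.6, 0.0, 318.7], [0.0, 423.6, 240.4], [0.0, 0.0, 1.0]]
```

View pics/top0.png

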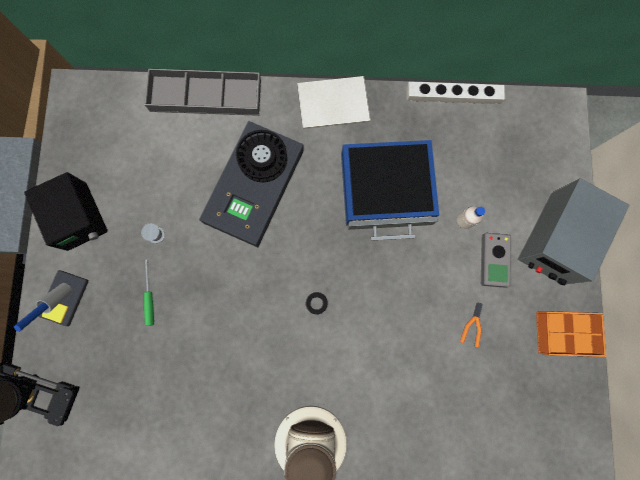

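View pics/scene0.png

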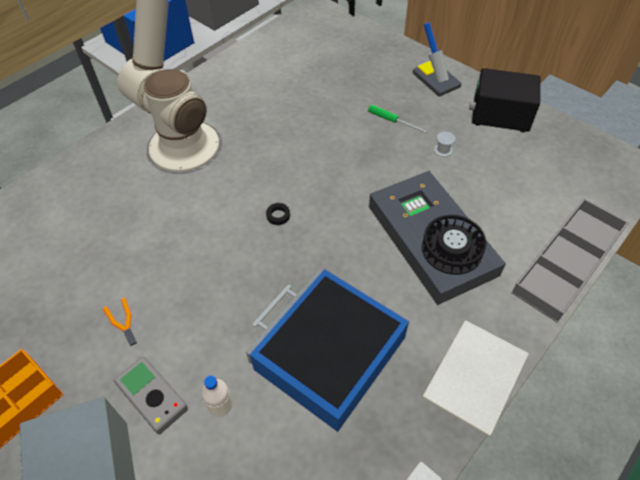

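View pics/wrist0.png

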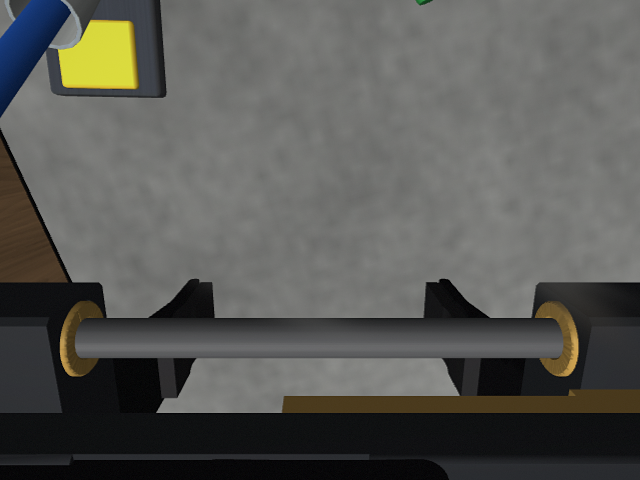

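The top view shows the blower at about (250,185) with the green compartment at (239,208). The cabinet is at (390,182) with its steel handle at (393,237). In the wrist view the gripper hides the work area. Next I measure the brass rings, the blue frame and the handle.

```bash
cat > m.py <<'E'
from h import *
for n in ['top','scene']:
    f=np.load('pics/%s0.npz'%n); p=f['p']; d=f['d']; cm=dict(intrinsics=f['K'],pose=f['T'])
    hsv=cv2.cvtColor(p,cv2.COLOR_RGB2HSV)
    m=cv2.inRange(hsv,(8,90,70),(30,255,255))
    x0,x1,y0,y1=(195,310,115,250) if n=='top' else (360,510,165,310)
    mm=np.zeros_like(m); mm[y0:y1,x0:x1]=m[y0:y1,x0:x1]
    k,l,s,c=cv2.connectedComponentsWithStats(mm)
    print(n,'brass')
    for i in range(1,k):
        if s[i,4]>4: print(s[i,4],c[i].round(1),ray(cm,*c[i],.056).round(4))
    b=cv2.inRange(hsv,(105,120,60),(125,255,255))
    k,l,s,c=cv2.connectedComponentsWithStats(b)
    i=[i for i in range(1,k)]; 
    P=cloud(cm,d)
    for i in i:
        if s[i,4]>300:
            X=P[(l==i)&(d>0)]; print('blue',s[i],c[i].round(1),X.mean(0).round(3))
    # handle via depth: region
    if n=='top': sub=(slice(215,250),slice(360,430))
    else: sub=(slice(275,335),slice(245,305))
    X=P[sub]; g=p[sub].astype(int); sel=(X[...,2]>.03)&(X[...,2]<.06)&(g.min(-1)>120)
    print('handle',sel.sum(),X[sel].mean(0).round(4), X[sel].min(0).round(3),X[sel].max(0).round(3))
    cv2.imwrite('pics/crop_%s.png'%n,cv2.resize(cv2.cvtColor(p,cv2.COLOR_RGB2BGR)[(slice(100,260) if n=='top' else slice(160,320)),(slice(195,445) if n=='top' else slice(240,450))],None,fx=3,fy=3,interpolation=cv2.INTER_CUBIC))
E
python3 m.py
```

```text
top brass
10 [228.  193.8] [0.69   0.2599 0.056 ]
12 [256.4 206.2] [0.6557 0.1761 0.056 ]
11 [218.4 213.5] [0.631  0.2839 0.056 ]
9 [246.8 226. ] [0.5969 0.2006 0.056 ]
blue [ 342  140   97   85 1671] [385.1 182.8] [ 0.732 -0.192  0.079]
handle 212 [ 0.5851 -0.2183  0.0486] [ 0.571 -0.286  0.039] [ 0.639 -0.156  0.06 ]
scene brass
14 [422.  185.3] [0.631  0.2835 0.056 ]
14 [391.9 197.1] [0.5966 0.2005 0.056 ]
13 [435.7 202. ] [0.6898 0.2604 0.056 ]
13 [405.  214.8] [0.6563 0.176  0.056 ]
blue [ 164    0   30   60 1210] [177.1  28.2] [-0.61   0.453 -0.11 ]
blue [101  22  23  31 322] [111.4  36. ] [-0.798  0.274 -0.134]
blue [ 250  270  159  161 4536] [327.6 362.1] [ 0.771 -0.245  0.067]
handle 324 [ 0.5856 -0.2242  0.0485] [ 0.572 -0.286  0.04 ] [ 0.612 -0.158  0.056]
```

```bash
cat > m2.py <<'E'
from h import *
for n in ['top','scene']:
    f=np.load('pics/%s0.npz'%n); p=f['p']; d=f['d']; cm=dict(intrinsics=f['K'],pose=f['T'])
    P=cloud(cm,d)
    sel=(P[...,2]>.074)&(P[...,2]<.086)&(P[...,0]>.55)&(P[...,0]<.97)&(P[...,1]<0)&(P[...,1]>-.45)
    k,l,s,c=cv2.connectedComponentsWithStats(sel.astype(np.uint8)); i=1+np.argmax(s[1:,4])
    X=P[l==i]; r=cv2.minAreaRect((X[:,:2]*1000).astype(np.float32)); print(n,s[i],X[:,2].mean(),'rect',r)
    X=P; g=p.astype(int)
    sel=(P[...,2]>.04)&(P[...,2]<.06)&(P[...,0]>.555)&(P[...,0]<.6)&(P[...,1]<-.1)&(P[...,1]>-.33)
    H=P[sel]; r=cv2.minAreaRect((H[:,:2]*1000).astype(np.float32)); print('bar',len(H),H.mean(0).round(4),H[:,2].max(),r)
    vx=cv2.fitLine(H[:,:2].astype(np.float32),cv2.DIST_HUBER,0,.01,.01).ravel(); print(vx, np.degrees(np.arctan2(vx[1],vx[0])))
E
python3 m2.py
```

```text
top [ 343  140   96   81 6474] 0.08158238117937534 rect ((743.0054931640625, -206.0043487548828), (227.5260009765625, 261.5729675292969), 4.97812557220459)
bar 188 [ 0.5812 -0.2173  0.0484] 0.056153208602638394 ((585.8628540039062, -220.4847869873047), (27.34168243408203, 128.61212158203125), 1.0514435768127441)
[ 0.08360197 -0.99649924  0.58041096 -0.22365414] -85.20436
scene [  249   269   160   151 11904] 0.08186435362712927 rect ((742.8204956054688, -206.9094696044922), (227.31927490234375, 263.2887268066406), 5.060378074645996)
bar 298 [ 0.5839 -0.2219  0.0486] 0.0556545861729385 ((588.3828125, -221.70208740234375), (26.555330276489258, 127.8106689453125), 3.2501938343048096)
[ 0.08038501 -0.9967639   0.58499247 -0.23452327] -85.3893
```

View pics/crop_top.png

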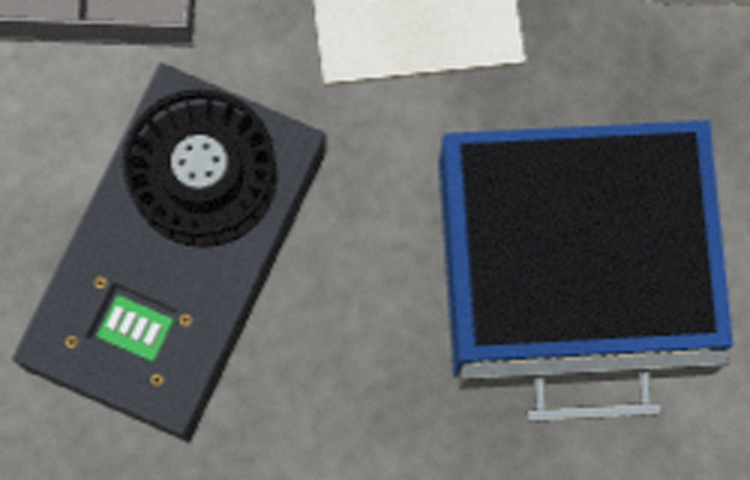

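View pics/crop_scene.png

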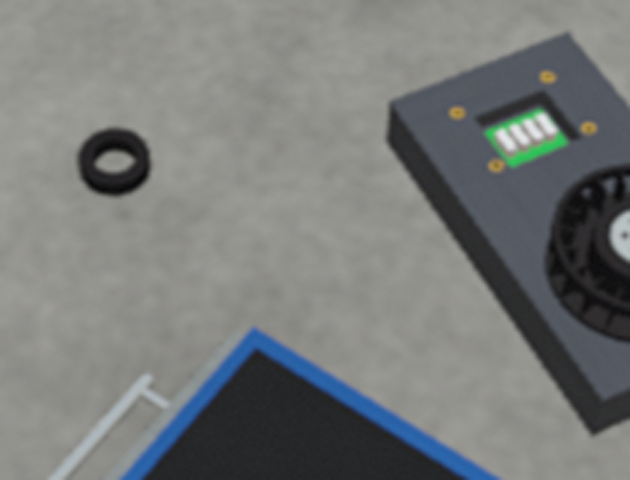

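```bash
cat > m3.py <<'E'
from h import *
O=np.array([.737,-.207]); a=np.radians(5.0); ex=np.array([np.cos(a),np.sin(a)]); ey=np.array([-ex[1],ex[0]])
for n in ['top','scene']:
    f=np.load('pics/%s0.npz'%n); d=f['d']; cm=dict(intrinsics=f['K'],pose=f['T'])
    P=cloud(cm,d); L=(P[...,:2]-O)
    X=L@ex; Y=L@ey
    sel=(P[...,2]>.044)&(P[...,2]<.053)&(X<-.14)&(X>-.18)&(abs(Y)<.08)
    for y0 in np.arange(-.07,.07,.02):
        s=sel&(Y>y0)&(Y<y0+.02); print(n,y0.round(2),s.sum(),(X[s].mean().round(4),X[s].min().round(4),X[s].max().round(4)) if s.any() else '')
    print('Yends',Y[sel].min(),Y[sel].max())
    # panel top z~.068
    s=(P[...,2]>.064)&(P[...,2]<.073)&(X<-.095)&(X>-.15)&(abs(Y)<.12); print('panel',s.sum(),np.percentile(X[s],[2,50,98]).round(4))
    s=(P[...,2]>.076)&(X>-.15)&(X<.15)&(abs(Y)<.15);print('roof',np.percentile(X[s],[.5,99.5]).round(4),np.percentile(Y[s],[.5,99.5]).round(4))
E
python3 m3.py
```

```text
top -0.07 18 (np.float64(-0.1541), np.float64(-0.1621), np.float64(-0.1404))
top -0.05 27 (np.float64(-0.1557), np.float64(-0.1633), np.float64(-0.1409))
top -0.03 24 (np.float64(-0.1581), np.float64(-0.1626), np.float64(-0.1532))
top -0.01 21 (np.float64(-0.1583), np.float64(-0.1619), np.float64(-0.153))
top 0.01 23 (np.float64(-0.1577), np.float64(-0.1625), np.float64(-0.1535))
top 0.03 22 (np.float64(-0.1569), np.float64(-0.162), np.float64(-0.1433))
top 0.05 25 (np.float64(-0.1535), np.float64(-0.1615), np.float64(-0.1408))
top 0.07 0 
Yends -0.06426253606969218 0.06483299305046686
panel 433 [-0.1223 -0.1147 -0.106 ]
roof [-0.1065  0.1173] [-0.1277  0.1299]
scene -0.07 48 (np.float64(-0.1526), np.float64(-0.162), np.float64(-0.1405))
scene -0.05 41 (np.float64(-0.1552), np.float64(-0.1617), np.float64(-0.1422))
scene -0.03 33 (np.float64(-0.155), np.float64(-0.1616), np.float64(-0.1504))
scene -0.01 37 (np.float64(-0.156), np.float64(-0.1626), np.float64(-0.1511))
scene 0.01 36 (np.float64(-0.1552), np.float64(-0.161), np.float64(-0.1502))
scene 0.03 41 (np.float64(-0.1537), np.float64(-0.1606), np.float64(-0.1404))
scene 0.05 24 (np.float64(-0.1529), np.float64(-0.1608), np.float64(-0.1428))
scene 0.07 0 
Yends -0.06544239682586793 0.06237101418245728
panel 421 [-0.1218 -0.1163 -0.1112]
roof [-0.1053  0.1183] [-0.1306  0.1278]
```

```bash
cat >> h.py <<'E'
O=np.array([.737,-.207]); CA=np.radians(5.0)
def R(yaw,flip=1):
    z=flip*np.array([np.cos(yaw),np.sin(yaw),0]); x=np.array([0,0,-1.]); return np.column_stack([x,np.cross(z,x),z])
ex=np.array([np.cos(CA),np.sin(CA)]); ey=np.array([-ex[1],ex[0]])
def cab(X,Y,z): return np.r_[O+X*ex+Y*ey,z]
def st(): print('t',telemetry.current_clock(),'p',np.round(telemetry.current_eef_pos(),4),'F',np.round(telemetry.current_force(),1),'w',telemetry.current_gripper_width())
E
python3 - <<'E'
from h import *
for f in (1,-1):
    for p in (cab(-.189,0,.25),cab(-.189,0,.053),cab(-.351,0,.053)):
        print(f,np.round(planner.inverse_kinematics(p,R(CA,f)),1))
    print(np.round(planner.inverse_kinematics([.643,.23,.12],R(np.radians(-22.3),f)),1))
E
```

```text
1 [  -6.5   18.7   -3.8    0.   -67.5 -168.5]
1 [  -6.5   30.3  -17.1    0.   -42.6 -168.5]
1 [ -10.9   20.2  -36.7   -0.   -33.1 -164.1]
[ 33.2  33.2   0.4   0.  -57.2 124.5]
-1 [ -6.5  18.7  -3.8   0.  -67.5  11.5]
-1 [ -6.5  30.3 -17.1   0.  -42.6  11.5]
-1 [-10.9  20.2 -36.7   0.  -33.1  15.9]
[ 33.2  33.2   0.4   0.  -57.2 -55.5]
```

```bash
python3 - <<'E'
from h import *
r=R(CA,-1)
ctrl.movep(cab(-.189,0,.20),r); st()
cm=imaging.camera_model('wrist');p,d=imaging.grab_frame('wrist');save('w1',p)
ctrl.move_l(cab(-.189,0,.053),.12); st()
p,d=imaging.grab_frame('scene');save('s1',p[200:400,180:400].repeat(3,0).repeat(3,1))
E
```

```text
t 3.325 p [ 0.549  -0.2228  0.2   ] F [ 0.5 -0.3  0.3] w 1.0004016439098562
t 4.75 p [ 0.5493 -0.2236  0.0538] F [-0.7  0.1 -0.8] w 0.9988116607321142
```

View pics/s1.png

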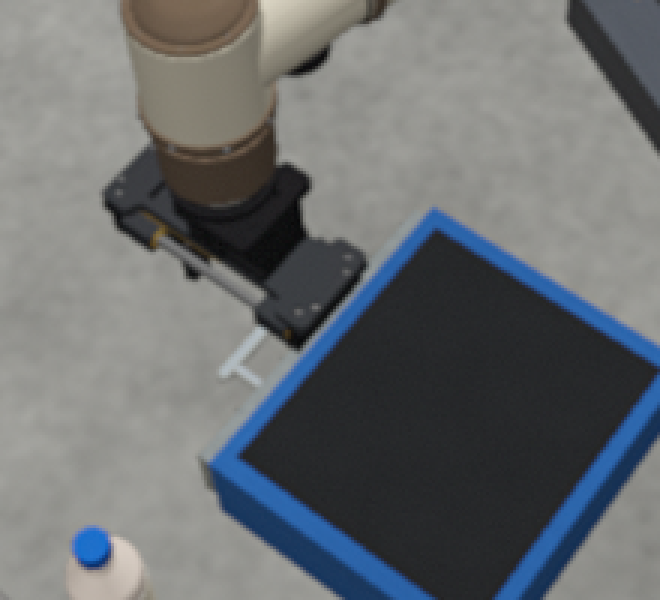

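View pics/w1.png

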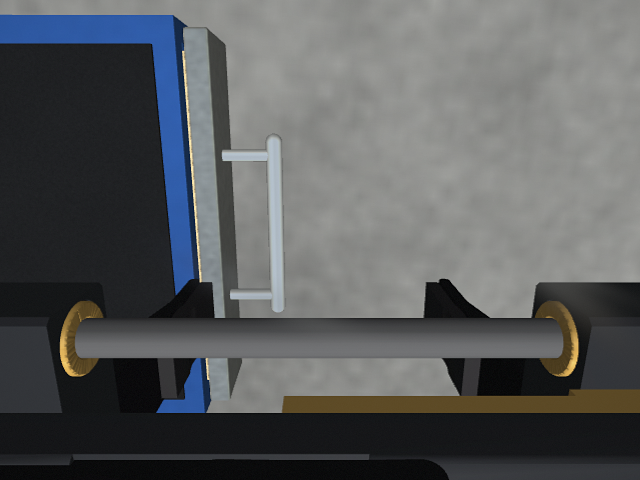

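Scene view s1 shows the cabinet-side finger down between the bar and the front panel, and the contact force is near zero. Next is the pull.

```bash
python3 - <<'E'
from h import *
ctrl.move_l(cab(-.25,0,.053),.08); st()
ctrl.move_l(cab(-.351,0,.053),.08); st()
ctrl.move_l(cab(-.347,0,.053),.05); st()
ctrl.move_l(cab(-.347,0,.20),.2); st()
cm=imaging.camera_model('wrist');p,d=imaging.grab_frame('wrist');save('w2',p); np.savez('pics/w2.npz',p=p,d=d,K=cm['intrinsics'],T=cm['pose'])
for n in ['top','scene']:
    cm=imaging.camera_model(n);p,d=imaging.grab_frame(n);save(n+'2',p); np.savez('pics/%s2.npz'%n,p=p,d=d,K=cm['intrinsics'],T=cm['pose'])
E
```

```text
t 5.7083 p [ 0.488  -0.2288  0.0529] F [ 0.   0.5 -0.5] w 1.0011680335869895
t 7.1167 p [ 0.3874 -0.2375  0.0529] F [-0.1 -0.3  0.1] w 1.0010854752641212
t 7.3667 p [ 0.3918 -0.2372  0.0529] F [ 0.3 -0.   0.5] w 1.0034957350010218
t 8.25 p [ 0.3904 -0.2369  0.1989] F [ 0.6  0.  -0.3] w 1.0005762785062882
```

View pics/w2.png

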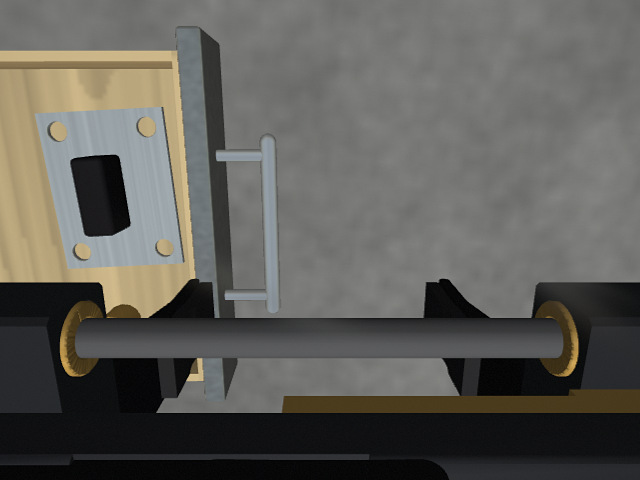

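View pics/top2.png

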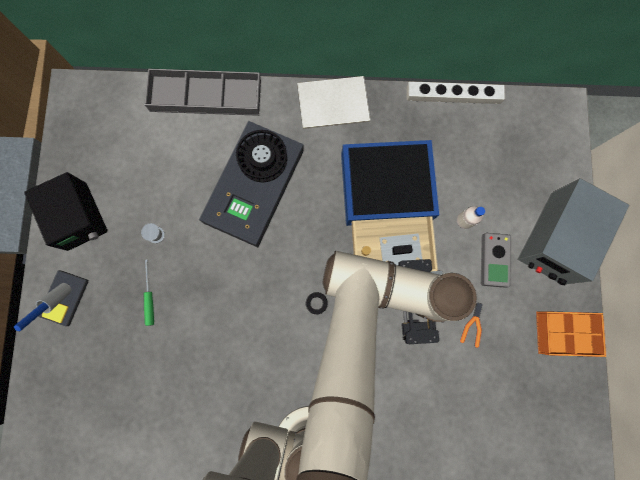

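View pics/scene2.png

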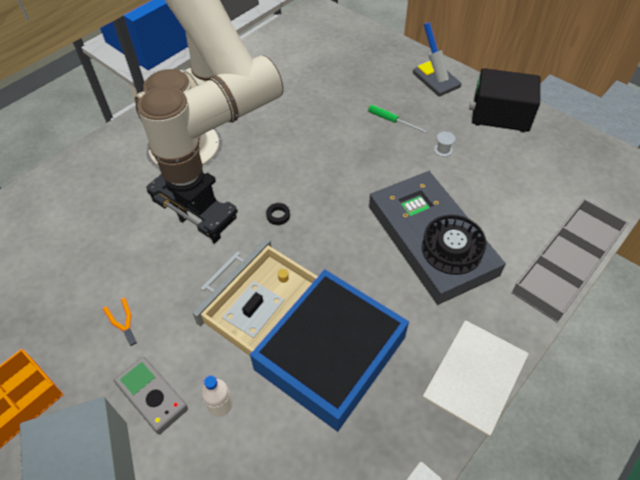

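The drawer is open. In the wrist view w2 the cover's holes are near (57,131), (146,127), (82,251) and (165,247). The spacer is behind the left finger at (123,312). I measure the holes and grip, and the drawer opening.

```bash
cat > m4.py <<'E'
from h import *
f=np.load('pics/w2.npz'); p=f['p']; cm=dict(intrinsics=f['K'],pose=f['T'])
roi=p[95:275,30:190]; hsv=cv2.cvtColor(roi,cv2.COLOR_RGB2HSV)
plate=cv2.inRange(hsv,(0,0,110),(180,45,255))
cs,h=cv2.findContours(plate,cv2.RETR_CCOMP,cv2.CHAIN_APPROX_NONE)
H=[]
for c,hh in zip(cs,h[0]):
    A=cv2.contourArea(c)
    if A>60:
        (cx,cy),_,_=cv2.fitEllipse(c) if len(c)>5 else (c.mean((0,1)),0,0)
        q=ray(cm,cx+30,cy+95,.026); print(A,hh[3],round(cx+30,1),round(cy+95,1),q.round(4), 'cab',((q[:2]-O)@ex).round(4),((q[:2]-O)@ey).round(4))
        if hh[3]>=0 and A<600: H.append(q[:2])
H=np.array(H); print(len(H), 'mean',H.mean(0))
def side():
    i=np.argsort((H-O)@ey); lo,hi=H[i[:2]],H[i[2:]]; v=hi.mean(0)-lo.mean(0); return v
v=side(); print('y sep',np.linalg.norm(v),'yaw of cover y-90',np.degrees(np.arctan2(v[1],v[0]))-90)
j=np.argsort((H-O)@ex); v=H[j[2:]].mean(0)-H[j[:2]].mean(0); print('x sep',np.linalg.norm(v),np.degrees(np.arctan2(v[1],v[0])))
c=H.mean(0)-O; print('centre cab',c@ex,c@ey)
for n in ['w','scene','top']:
    f=np.load('pics/%s2.npz'%n); p=f['p'];d=f['d']; cm=dict(intrinsics=f['K'],pose=f['T']); P=cloud(cm,d)
    L=P[...,:2]-O; X=L@ex;Y=L@ey
    s=(P[...,2]>.049)&(P[...,2]<.062)&(abs(X-c@ex)<.04)&(abs(Y-c@ey)<.04)&(p.max(-1)<70)
    if s.sum()>10: print(n,'grip',s.sum(),X[s].mean(),Y[s].mean(),P[s][:,2].mean(), np.percentile(X[s],[2,98]),np.percentile(Y[s],[2,98]))
    s=(P[...,2]>.064)&(P[...,2]<.073)&(X<-.2)&(X>-.3)&(abs(Y)<.12); print(n,'panel',s.sum(),np.percentile(X[s],[2,50,98]).round(4) if s.any() else'')
    s=(P[...,2]>.04)&(P[...,2]<.053)&(X<-.295)&(X>-.34)&(abs(Y)<.04); print(n,'bar',s.sum(),X[s].mean().round(4)if s.any() else'')
E
python3 m4.py
```

```text
18848.5 -1 111.0 185.6 [ 0.5453 -0.252   0.026 ] cab -0.1949 -0.0281
271.0 2 81.4 251.5 [ 0.57   -0.1989  0.026 ] cab -0.1656 0.0226
271.0 2 163.9 247.5 [ 0.5068 -0.2076  0.026 ] cab -0.2293 0.0195
3969.5 2 100.4 194.0 [ 0.5534 -0.2451  0.026 ] cab -0.1862 -0.0219
330.0 2 56.8 131.1 [ 0.5822 -0.2879  0.026 ] cab -0.1612 -0.0671
334.5 2 145.8 126.5 [ 0.5188 -0.2966  0.026 ] cab -0.2251 -0.0702
390.0 -1 184.6 84.8 [ 0.4914 -0.3271  0.026 ] cab -0.2551 -0.0982
4 mean [ 0.54448459 -0.24776135]
y sep 0.08980599110555335 yaw of cover y-90 7.7434705462978854
x sep 0.0638665398510401 7.791081238032848
centre cab -0.19533541861994436 -0.02382741548644063
w grip 2724 -0.19706419293872812 -0.0251263530304571 0.05519018226177154 [-0.20654615 -0.18578624] [-0.04990484  0.00091855]
w panel 6823 [-0.2785 -0.272  -0.2642]
w bar 1697 -0.3139
scene grip 181 -0.1902783210119638 -0.026901712865203674 0.055646724930827014 [-0.20021919 -0.18153152] [-0.05147876 -0.00166553]
scene panel 595 [-0.2775 -0.2688 -0.2612]
scene bar 136 -0.311
top grip 134 -0.19566396840600686 -0.021603130536756537 0.055786339726606717 [-0.2059127  -0.18470264] [-0.04675642  0.0032677 ]
top panel 27 [-0.274  -0.2674 -0.264 ]
top bar 0
```

```bash
python3 - <<'E'
from h import *
f=np.load('pics/w2.npz'); d=f['d']; p=f['p'];cm=dict(intrinsics=f['K'],pose=f['T']); P=cloud(cm,d)
L=P[...,:2]-O; X=L@ex;Y=L@ey
for v in (150,190,230):
    print(v,[(u,round(X[v,u],3),round(P[v,u,2],3)) for u in range(160,215,4)], Y[v,190].round(3))
f=np.load('pics/scene2.npz'); d=f['d'];P=cloud(dict(intrinsics=f['K'],pose=f['T']),d); L=P[...,:2]-O; X=L@ex;Y=L@ey
s=(abs(Y+.05)<.004)&(X<-.22)&(X>-.29); i=np.argsort(X[s]); print([(round(a,3),round(b,3)) for a,b in zip(X[s][i],P[s][i][:,2])])
print(np.round(planner.inverse_kinematics([.5445,-.2478,.051],R(np.radians(7.76),-1)),1))
E
```

```text
150 [(160, np.float64(-0.234), np.float64(0.026)), (164, np.float64(-0.237), np.float64(0.027)), (168, np.float64(-0.239), np.float64(0.024)), (172, np.float64(-0.241), np.float64(0.021)), (176, np.float64(-0.244), np.float64(0.022)), (180, np.float64(-0.258), np.float64(0.057)), (184, np.float64(-0.261), np.float64(0.057)), (188, np.float64(-0.266), np.float64(0.068)), (192, np.float64(-0.269), np.float64(0.067)), (196, np.float64(-0.271), np.float64(0.066)), (200, np.float64(-0.274), np.float64(0.066)), (204, np.float64(-0.276), np.float64(0.067)), (208, np.float64(-0.278), np.float64(0.065)), (212, np.float64(-0.279), np.float64(0.057))] -0.056
190 [(160, np.float64(-0.23), np.float64(0.025)), (164, np.float64(-0.234), np.float64(0.027)), (168, np.float64(-0.237), np.float64(0.026)), (172, np.float64(-0.239), np.float64(0.025)), (176, np.float64(-0.241), np.float64(0.022)), (180, np.float64(-0.244), np.float64(0.023)), (184, np.float64(-0.258), np.float64(0.057)), (188, np.float64(-0.264), np.float64(0.067)), (192, np.float64(-0.267), np.float64(0.068)), (196, np.float64(-0.269), 
[... 4537 characters left out ...]
0.028)), (np.float64(-0.231), np.float64(0.028)), (np.float64(-0.231), np.float64(0.025)), (np.float64(-0.23), np.float64(0.025)), (np.float64(-0.229), np.float64(0.024)), (np.float64(-0.228), np.float64(0.026)), (np.float64(-0.228), np.float64(0.031)), (np.float64(-0.227), np.float64(0.025)), (np.float64(-0.226), np.float64(0.027)), (np.float64(-0.226), np.float64(0.024)), (np.float64(-0.225), np.float64(0.032)), (np.float64(-0.224), np.float64(0.028)), (np.float64(-0.223), np.float64(0.021)), (np.float64(-0.223), np.float64(0.026)), (np.float64(-0.222), np.float64(0.028)), (np.float64(-0.222), np.float64(0.025)), (np.float64(-0.221), np.float64(0.03))]
[ -9.   30.9 -16.3   0.  -42.7  16.7]
```

```bash
python3 - <<'E'
from h import *
r=R(np.radians(7.76),-1)
c=np.array([.5445,-.2478])+.008*ex
ctrl.movep(np.r_[c,.16],r); st()
ctrl.move_l(np.r_[c,.051],.1); st()
ctrl.grab(30); st()
ctrl.dwell(.2); st()
ctrl.move_l(np.r_[c,.075],.06); st()
cm=imaging.camera_model('wrist');p,d=imaging.grab_frame('wrist');save('w3',p)
p,d=imaging.grab_frame('scene');save('s3',p[220:380,160:400].repeat(3,0).repeat(3,1))
E
```

```text
t 9.1083 p [ 0.5519 -0.2469  0.1588] F [ 0.9 -0.1 -0.3] w 0.9989583401679808
t 10.35 p [ 0.553  -0.2472  0.0517] F [-0.4  0.8 -0.2] w 0.9965690338644727
t 11.4167 p [ 0.5523 -0.2472  0.0509] F [-1.2 -0.4 -0.7] w 0.2522915935847576
t 11.6167 p [ 0.5523 -0.2471  0.0509] F [-0.3 -1.5 -0.2] w 0.2493923915201229
t 12.1667 p [ 0.5525 -0.247   0.0754] F [-0.3  0.5 -4. ] w 0.24842556685306982
```

View pics/s3.png

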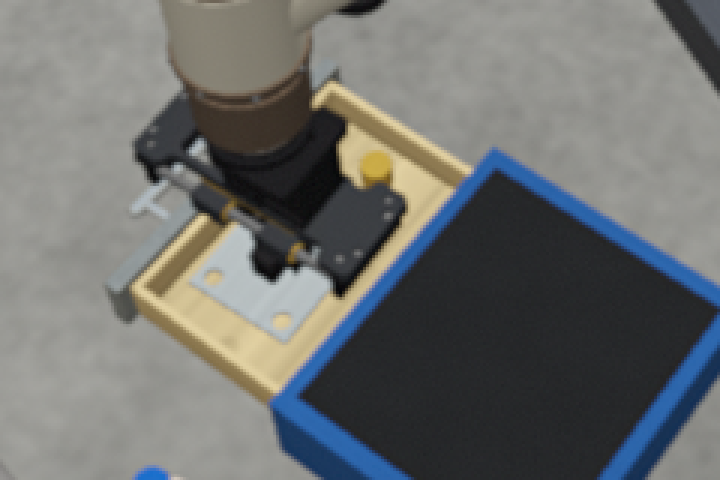

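View pics/w3.png

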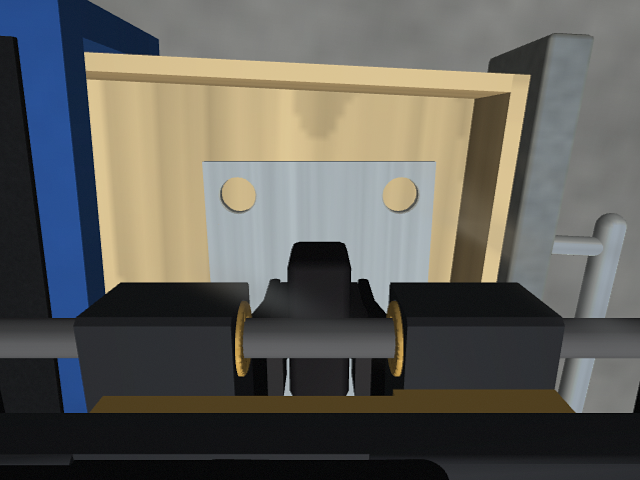

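Scene view s3 and wrist view w3 show the plate level in the grip and clear of the floor, with holes at (238,194) and (400,194). The spacer is still in the drawer and the drawer is open. I carry it to a hover over the port and measure there.

```bash
cat > port.py <<'E'
from h import *
T=np.mean([np.array([[.690,.2599],[.6557,.1761],[.631,.2839],[.5969,.2006]]),np.array([[.6898,.2604],[.6563,.176],[.631,.2835],[.5966,.2005]])],0)
port=T.mean(0); vx=T[0]+T[1]-T[2]-T[3]; vy=T[0]+T[2]-T[1]-T[3]
BY=(np.arctan2(vx[1],vx[0])*32+ (np.arctan2(vy[1],vy[0])-np.pi/2)*45)/77
E
python3 - <<'E'
from port import *
print(port,np.degrees(BY),np.degrees(np.arctan2(vx[1],vx[0])),np.degrees(np.arctan2(vy[1],vy[0])),np.linalg.norm(vx)/2,np.linalg.norm(vy)/2)
p0=telemetry.current_eef_pos()
ctrl.move_l(np.r_[p0[:2],.185],.15); st()
ctrl.movep(np.r_[port,.185],R(BY,-1)); st()
ctrl.move_l(np.r_[port,.135],.1); ctrl.dwell(.3); st()
for n in ['wrist','top','scene']:
    cm=imaging.camera_model(n);p,d=imaging.grab_frame(n);save(n+'4',p); np.savez('pics/%s4.npz'%n,p=p,d=d,K=cm['intrinsics'],T=cm['pose'])
print(np.round(telemetry.current_tcp_rot(),4))
E
```

```text
[0.6434125 0.2301125] -22.15352608883317 -22.130907679750525 67.8303897091525 0.06377347606960115 0.09030086516750545
t 13.15 p [ 0.5513 -0.2467  0.1837] F [-0.2  0.1 -2.5] w 0.2507628691663648
t 14.9167 p [0.6435 0.2291 0.1848] F [ 0.5 -0.7 -3. ] w 0.25151754437965007
t 15.8667 p [0.6436 0.2303 0.1357] F [-0.7  0.3 -3.7] w 0.24954147290852163
[[ 4.000e-04 -3.770e-01 -9.262e-01]
 [ 2.000e-04 -9.262e-01  3.770e-01]
 [-1.000e+00 -4.000e-04 -3.000e-04]]
```

View pics/wrist4.png

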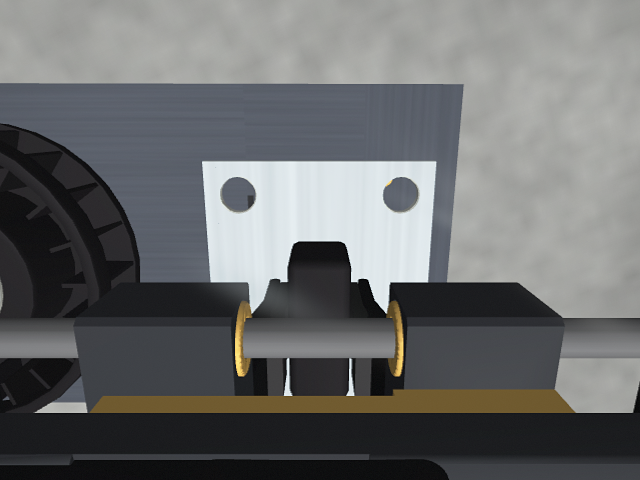

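View pics/top4.png

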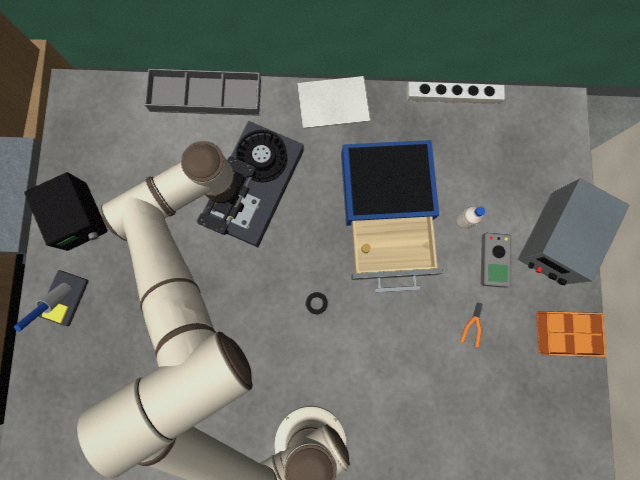

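View pics/scene4.png

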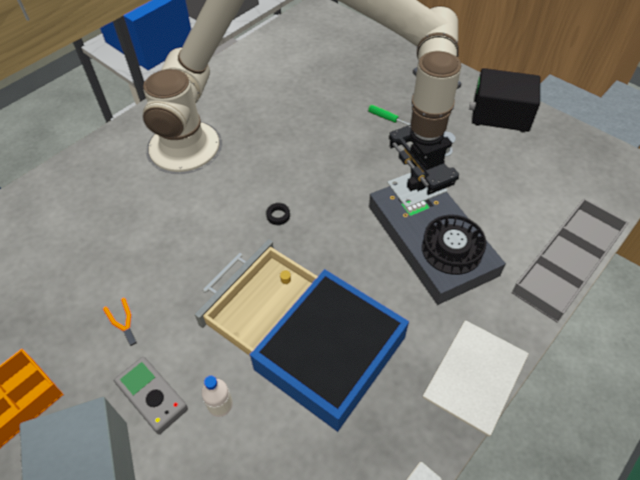

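```bash
cat > m5.py <<'E'
from port import *
def holes(tag,tcp,off=.025,thr=170):
    f=np.load('pics/%s.npz'%tag); p=f['p']; cm=dict(intrinsics=f['K'],pose=f['T'])
    g=p.min(-1); zt=tcp[2]-off; out=[]
    for (u0,u1,v0,v1) in [(212,265,168,220),(372,428,168,220)]:
        b=(g[v0:v1,u0:u1]<thr).astype(np.uint8)
        cs,_=cv2.findContours(b,cv2.RETR_EXTERNAL,cv2.CHAIN_APPROX_NONE)
        c=max(cs,key=cv2.contourArea); c=cv2.convexHull(c); e=cv2.fitEllipse(c.astype(np.float32))
        px=np.array(e[0])+[u0,v0]; q=ray(cm,*px,zt); out.append(q)
        print(px.round(1),np.round(e[1],1),'area diam px',np.round(2*np.sqrt(cv2.contourArea(c)/np.pi),1),q.round(4))
    a,b=out; print('sep',np.linalg.norm(a-b),'yaw',np.degrees(np.arctan2(*(a-b)[1::-1])))
    return np.array(out),cm
if __name__=='__main__':
    import sys
    tcp=np.array([.6436,.2303,.1357])
    h,cm=holes('wrist4',tcp)
    # sought world: port +- in blower frame; which threads are nearest
    bx=np.array([np.cos(BY),np.sin(BY)]);by=np.array([-bx[1],bx[0]])
    for q in h:
        l=q[:2]-tcp[:2]; print('in blower axes rel TCP',(l@bx).round(4),(l@by).round(4))
E
python3 m5.py
```

```text
[237.6 194.3] [34.4 36.3] area diam px 34.9 [0.6559 0.1766 0.1107]
[400.5 194.2] [34.8 36.4] area diam px 35.0 [0.5969 0.2007 0.1107]
sep 0.06379287823715679 yaw -22.17959001934072
in blower axes rel TCP 0.0317 -0.045
in blower axes rel TCP -0.0321 -0.045
```

The plate is centred on the TCP: the holes measure (±32, −45) mm from it and the yaw is −22.18°, against −22.15° for the blower. I lower it to 20 mm above the box.

```bash
cat > shot.py <<'E'
from port import *
import sys
k=sys.argv[1]
st()
print(np.round(telemetry.current_tcp_rot(),4).tolist())
for n in ['wrist','top','scene']:
    cm=imaging.camera_model(n);p,d=imaging.grab_frame(n);save(n+k,p); np.savez('pics/%s%s.npz'%(n,k),p=p,d=d,K=cm['intrinsics'],T=cm['pose'])
    if n=='wrist': c=p[150:240,190:450]
    if n=='scene': c2=p[160:250,360:490]
    if n=='top': c1=p[150:250,190:310]
save('cw'+k,cv2.resize(c,None,fx=3,fy=3,interpolation=cv2.INTER_CUBIC)); save('cs'+k,cv2.resize(c2,None,fx=5,fy=5,interpolation=cv2.INTER_CUBIC)); save('ct'+k,cv2.resize(c1,None,fx=5,fy=5,interpolation=cv2.INTER_CUBIC))
E
python3 - <<'E'
from port import *
ctrl.move_l(np.r_[port,.105],.04,rot=R(BY,-1)); ctrl.dwell(.5); st()
E
python3 shot.py 5; sed -i "s/^    tcp=.*/    tcp=np.array(telemetry.current_eef_pos())/;s/wrist4/wrist5/" m5.py; python3 m5.py
```

```text
t 17.4167 p [0.6434 0.2301 0.105 ] F [ 0.1 -0.1 -2.1] w 0.25517630052572715
t 17.4167 p [0.6434 0.2301 0.105 ] F [ 0.1 -0.1 -2.1] w 0.25517630052572715
[[0.0001, -0.3771, -0.9262], [0.0001, -0.9262, 0.3771], [-1.0, -0.0001, -0.0001]]
[237.6 194.2] [34.3 36.3] area diam px 34.8 [0.6557 0.1764 0.08  ]
[400.4 194.2] [35.  36.2] area diam px 35.1 [0.5966 0.2006 0.08  ]
sep 0.06378044855879689 yaw -22.22882098480647
in blower axes rel TCP 0.0316 -0.0451
in blower axes rel TCP -0.0322 -0.045
```

View pics/cw5.png

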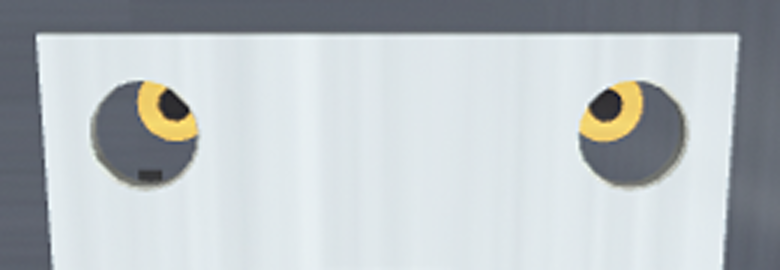

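View pics/cs5.png

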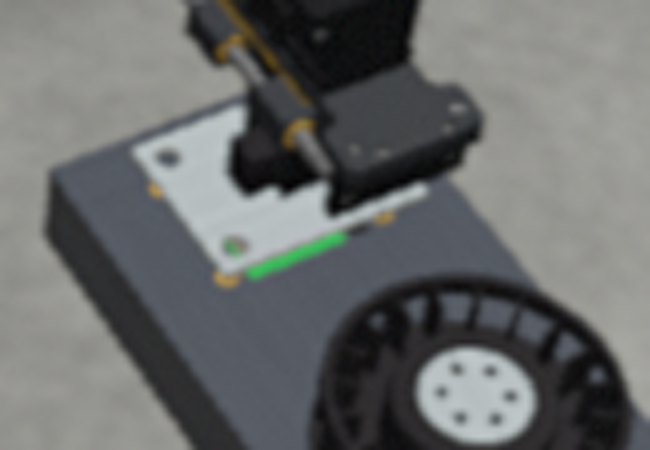

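View pics/ct5.png

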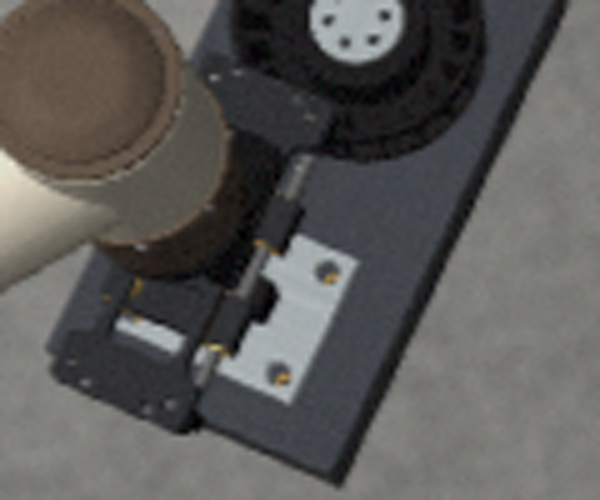

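```bash
cat > m6.py <<'E'
from m5 import *
import sys
tag=sys.argv[1]; tcp=np.array(telemetry.current_eef_pos())
h,cm=holes(tag,tcp)
bx=np.array([np.cos(BY),np.sin(BY)]);by=np.array([-bx[1],bx[0]])
p=np.load('pics/%s.npz'%tag)['p']; 
for q,(u0,u1,v0,v1) in zip(h,[(212,265,168,220),(372,428,168,220)]):
    r=p[v0:v1,u0:u1]; hs=cv2.cvtColor(r,cv2.COLOR_RGB2HSV)
    ring=cv2.inRange(hs,(10,100,100),(35,255,255))
    hull=cv2.convexHull(cv2.findNonZero(ring)); hm=np.zeros_like(ring); cv2.fillConvexPoly(hm,hull,1)
    blk=((r.max(-1)<75)&(hm>0)).astype(np.uint8); m=cv2.moments(blk,True)
    px=np.array([m['m10']/m['m00']+u0,m['m01']/m['m00']+v0]); t=ray(cm,*px,.056)
    e=(q-t)[:2]; print('thread px',px.round(1),m['m00'],t.round(4),'vs top-view',np.abs(np.linalg.norm(T-t[:2],axis=1)).min().round(4),'hole-thread in blower axes mm',(e@bx*1e3).round(2),(e@by*1e3).round(2))
E
python3 m6.py wrist5
```

```text
[237.6 194.2] [34.3 36.3] area diam px 34.8 [0.6557 0.1764 0.08  ]
[400.4 194.2] [35.  36.2] area diam px 35.1 [0.5966 0.2006 0.08  ]
sep 0.06378044855879689 yaw -22.22882098480647
thread px [247.  184.9] 58.0 [0.6557 0.1759 0.056 ] vs top-view 0.0003 hole-thread in blower axes mm -0.24 0.43
thread px [392.  184.9] 71.0 [0.5958 0.2004 0.056 ] vs top-view 0.001 hole-thread in blower axes mm 0.68 0.48
```

```bash
python3 - <<'E'
from port import *
bx=np.array([np.cos(BY),np.sin(BY)]);by=np.array([-bx[1],bx[0]])
for n in ['wrist5','scene5']:
    f=np.load('pics/%s.npz'%n); p=f['p']; P=cloud(dict(intrinsics=f['K'],pose=f['T']),f['d'])
    L=P[...,:2]-port; x=L@bx;y=L@by
    s=(abs(x)<.043)&(abs(y)<.056)&(P[...,2]>.07)&(P[...,2]<.09)&(p.min(-1)>150)
    A=np.c_[x[s],y[s],np.ones(s.sum())]; co=np.linalg.lstsq(A,P[s][:,2],rcond=None)[0]
    print(n,s.sum(),'slopes deg',np.degrees(co[:2]).round(2),'top z',co[2].round(4),'y range',y[s].min().round(3),y[s].max().round(3))
f=np.load('pics/scene5.npz'); P=cloud(dict(intrinsics=f['K'],pose=f['T']),f['d']); L=P[...,:2]-O; X=L@ex;Y=L@ey
s=(P[...,2]>.064)&(P[...,2]<.073)&(X<-.2)&(X>-.3)&(abs(Y)<.12); print('panel X',np.percentile(X[s],[2,50,98]).round(4))
print(np.abs(telemetry.current_qvel()).max()); st()
E
```

```text
wrist5 21459 slopes deg [0.03 0.03] top z 0.08 y range -0.056 0.046
scene5 470 slopes deg [ 0.44 -1.21] top z 0.0801 y range -0.056 0.05
panel X [-0.2707 -0.2619 -0.254 ]
0.043519382850169035
t 17.5667 p [0.6434 0.2301 0.105 ] F [ 0.4 -0.1 -3. ] w 0.24860172415776818
```

```bash
python3 - <<'E'
from h import *
ctrl.dwell(.3); st(); print(ctrl.finish_job())
E
```

```text
t 17.8667 p [0.6434 0.2301 0.105 ] F [ 0.2 -0.2 -3. ] w 0.25113232363284116
the job is handed in; nothing more can be done
None
```

I pulled the drawer open by hooking a finger behind its handle bar and lifted the cover out by its black grip. I handed the job in at 17.9 s with the gripper still holding it above the blower's terminal compartment.

**What the last checks showed**
- **Height and level:** the plate's top is at 80.0 mm, so its underside is about 20 mm above the box. The wrist depth shows a tilt of 0.03°. The scene camera gave up to 1.2° from 470 noisy pixels, which I took to be noise.
- **Alignment:** the two holes the wrist camera can see sit within about 0.8 mm of their threads. The gripper hides the other two, so I only infer those from the plate being centred on the tool and its yaw (−22.2°) matching the blower's.
- **Everything else:** in the hover pictures before the last lowering, the spacer was still in the drawer and nothing else looked moved.

**What disagreed:** the drawer front now measures about 7 mm further in than just after the pull. The drawer probably slid back a little as the fingers closed on the cover. It is open about 0.15 m out of 0.165 m, and I left it so.

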